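Set up the desk speakers

TASK

Set up the pair of loudspeakers: turn and slide them so that one stands on each of the two grey pads in front of the desk riser, wholly on its pad, its back against the riser and its black front with the drivers facing squarely away from the riser. Then, when both are in place, switch them on by pressing the round metal button on top of the riser all the way down, and let go. Keep the speakers upright and leave the mouse, mug and other things on the desk where they are.

Things in the scene. Friction and masses are not known exactly. Their poses are not given: they have to be found in the camera images.
- speaker_a: one of two identical loose loudspeakers (either pad will do), 0.5 to 0.85 kg: pale wooden box 92 mm deep (x), 120 wide (y), 50 high, black front 14 mm thick (from above: a black stripe along one long edge) with two drivers. Too wide to grip; slides when pushed low (2 to 8 N), turns when pushed off-centre. Origin: middle of the underside; x runs from front (-46 mm) to back (+46 mm), z up
- speaker_b: one of two identical loose loudspeakers (either pad will do), 0.5 to 0.85 kg: pale wooden box 92 mm deep (x), 120 wide (y), 50 high, black front 14 mm thick (from above: a black stripe along one long edge) with two drivers. Too wide to grip; slides when pushed low (2 to 8 N), turns when pushed off-centre. Origin: middle of the underside; x runs from front (-46 mm) to back (+46 mm), z up
- speaker_a_front (a point): centre of the black front face of speaker_a, 46 mm ahead (-x) of its origin and 25 mm above its underside; axes as the speaker
- speaker_b_front (a point): centre of the black front face of speaker_b, 46 mm ahead (-x) of its origin and 25 mm above its underside; axes as the speaker
- riser: fixed black desk riser, 640 mm wide, 200 deep, 48 high, with a solid upright front face towards the robot. Origin: on the desk at the middle of the foot of that face; x points into the riser, away from the robot, y to the left along the face, z up. Up to 0.12 rad askew. A fixed keyboard (31 mm high) lies near the robot, and a few fixed trinkets, under 110 mm tall, stand on the riser 85 mm or more behind its front face
- pad_left (a point): where the origin of a speaker belongs on the left grey pad, on the desk 46 mm in front of the riser's front face and 200 mm left (+y) of its middle; axes as the riser. The pad is flush with the desk (pushing over it meets no edge), 180 mm wide along the riser and 100 mm deep, and begins at the front face.
- pad_right (a point): the same for the right grey pad, 200 mm right (-y) of the riser's middle
- power (a joint): travel of the round metal power button on the riser, in m: 0 released, 0.006 all the way down; springs back; about 5 N holds it fully down
- power_top (a point): centre of the top of the power button (28 mm across), pressed straight down; 24 mm behind the riser's front face and 30 mm left of its middle
- mouse: loose black computer mouse, 105 x 58 x 34 mm, near the middle between the speakers and the keyboard; origin in the middle of its underside, x along it. To be left alone.
- mug: loose white mug, 76 mm across, 85 mm high, between the pads just in front of the riser; origin in the middle of its underside, handle at +y. To be left alone.
- gamepad: loose grey gamepad, about 105 x 150 x 38 mm, far right; origin in the middle of its underside. To be left alone.
- pen_pot: loose dark steel cup, 72 mm across, 95 mm high, far left; origin in the middle of its underside. To be left alone.
- hard_drive: loose flat aluminium box, 115 x 80 x 18 mm, far left; origin in the middle of its underside. To be left alone.
Not all that is in view belongs to the job. Leave any green or turquoise look-alike of the speaker_a alone.

How it is judged:
On the way, in this order (a step that is already met when the one before it is completed fails the run):
1. one speaker stands on each pad, back against the riser, front facing away from it (((x of speaker_a in the frame of pad_left above -0.01 m and y of speaker_a in the frame of pad_left between -0.03 and 0.03 m and x of speaker_a_front in the frame of pad_left below -0.035 m and angle between the x axis of speaker_a and the x axis of pad_left, either way round below 0.14 rad and angle between each of speaker_a, speaker_b's own z axis and vertical below 0.08 rad and x of speaker_b in the frame of pad_right above -0.01 m and y of speaker_b in the frame of pad_right between -0.03 and 0.03 m and x of speaker_b_front in the frame of pad_right below -0.035 m and angle between the x axis of speaker_b and the x axis of pad_right, either way round below 0.14 rad) or (x of speaker_a in the frame of pad_right above -0.01 m and y of speaker_a in the frame of pad_right between -0.03 and 0.03 m and x of speaker_a_front in the frame of pad_right below -0.035 m and angle between the x axis of speaker_a and the x axis of pad_right, either way round below 0.14 rad and angle between each of speaker_a, speaker_b's own z axis and vertical below 0.08 rad and x of speaker_b in the frame of pad_left above -0.01 m and y of speaker_b in the frame of pad_left between -0.03 and 0.03 m and x of speaker_b_front in the frame of pad_left below -0.035 m and angle between the x axis of speaker_b and the x axis of pad_left, either way round below 0.14 rad)) and linear speed of each of speaker_a, speaker_b below 0.02 m/s), for 0.2 s.
2. the power button is pressed down (value of joint power above 0.0045 m), for 0.05 s.
At the end, for the whole second after the job is handed in: Each pad bears one speaker, upright, at rest: back within 10 mm of the riser, within 30 mm of the pad's middle along it, black front facing away from the riser, square within 0.14 rad; the button was pressed (4.5 of 6 mm) after both were in place and is released (all of step 1 and value of joint power below 0.002 m); the robot touches nothing.
It fails at once if a speaker is tipped (angle between any of speaker_a, speaker_b's own z axis and vertical above 0.4 rad).
It fails at once if a bystander is pushed more than 30 mm or tipped over (distance of any of mouse, mug, gamepad, pen_pot, hard_drive from where it was at the start of the episode above 0.03 m or angle between any of mouse, mug, gamepad, pen_pot, hard_drive's own z axis and vertical above 0.5 rad).
It also fails if it takes over 72 s, if anything falls off the work surface, if the arm or the gripper's body presses on something with over 40 N, if the wrist force passes 120 N, or if a joint passes its speed limit or range.

ROBOT

A 6-joint arm with a two-finger parallel gripper is mounted at the origin on the work surface. World frame = base frame: x ahead of the robot, y to its left, z up, the work surface at z = 0. Lengths are in m, angles in rad, forces in N, time in s.
With the tool pointing down it reaches from about 0.325 to 0.9 m from the base axis. Payload 6.1 kg.
Tool frame: the origin (TCP) lies midway between the tips of the shut fingers; the grasp point (between the pads) lies 19 mm behind it (ctrl.grip_point_offset is the distance from the TCP to the grasp point, in m); z points along the fingers, y is the line along which they close (so a half turn about z gives the same grasp; the last joint's range is limited). The gripper opens to 87 mm and grips with 3 to 60 N. Pads are 19 mm wide; open, the fingers measure 117 mm over their backs; the gripper's body (75 mm by 190 mm) begins 51 mm behind the grasp point.
Start: joints at [-1.237, 0.22, 1.526, -0, 1.395, -0.126], TCP at [0.277, -0.56, 0.223] pointing down, gripper open.
Joint ranges: [-2.98, 2.98], [-0.91, 2.08], [0.09, 2.57], [-1.24, 4.39], [0.2, 2.65], [-2.68, 2.68]. Speed limits (rad/s): [2.57, 2.57, 3.01, 3.14, 3.14, 3.14].

INTERFACE

Orientations are given as a unit quaternion [w, x, y, z].
In Python, from rig import ctrl gives the robot as it stands.
- The arm moves only by the shell command python3 -m inch 'ROWS' [FORCE]. ROWS is JSON, a list of rows, each an object of numbers: "tx", "ty", "tz": the shift along the tool's x, y, z in cm; "rx", "ry", "rz": the turn, a rotation vector about the tool's x, y, z in degrees; "gripper": the finger opening in cm, from 0 to 8.7. In form: [{"tx": .., "ty": .., "tz": .., "rx": .., "ry": .., "rz": .., "gripper": ..}, ...]. A call has exactly 5 rows; each row is the pose to reach, as a shift and turn from the pose commanded when the call began, along the tool's axes at that moment; what a row does not reach only later rows make up. A row lasts 1/10 s, in which the tool goes at most 50 mm and 8.59 degrees, less where a joint would pass 70% of its speed; a pose out of reach is approached as far as the arm can. A call with a gripper value outside its range is refused whole. The fingers move at their own pace and stop on an object; FORCE is the grip in N (left out, the last holds). Time passes only in rows, so rows that repeat a pose let the fingers close, or fill a call up. It gives the time, the measured TCP pose, the force, the opening and the grip force at its end, in the units of the state.
- ctrl.state(): the state, without advancing time (a new reading comes with each control period).
- ctrl.snapshot(name): name is "scene" or "top"; returns a dict with "img" (480x640x3 uint8, blue, green, red), "fx", "fy", "cx", "cy" (pixels), "rvec" (rotation vector, rad) and "tvec" (3), from world to camera coordinates, as OpenCV has them. Camera axes: x right, y down, z forward; pixel columns grow to the right and rows downward; lengths in m; the calibration is good to about 2 mm. A picture is of the moment at which its call begins. There is no depth.
- ctrl.hand_in(): hands the job in; it is judged then, once.
The state is a dict: "time_s": time; "joint_positions": joint angles; "joint_velocities": joint speeds; "joint_torque": joint torques, N m; "position": TCP position; "orientation": TCP orientation; "force": force on the tool from outside, world axes, zero at the start; "wrist_torque": the same for the moment, N m; "grip_width": finger opening in m; "grasp_force": force on a finger pad.
Only numpy, scipy, OpenCV 4.12 (cv2) and the standard library are available. Lean on these libraries where they do the work, as an engineer would, in place of code of your own. Each camera call takes 0.05 s, during which the arm holds its last target. There are 200 camera calls.

## Working session

There is one attempt and no reset: what is moved stays moved. The work goes in short steps, Python scripts to look and compute and a shell command to move; the robot and the scene stay as the last step left them, time stands still between calls to the robot, and variables do not carry over. Pictures are saved under pics/ and viewed, at most 10 in all, crops included, and the job is handed in when it is done.

```bash
ls; mkdir -p pics; python3 - <<'E'
from rig import ctrl
import cv2
for n in("top","scene"):
    s=ctrl.snapshot(n);cv2.imwrite(f"pics/{n}0.png",s["img"]);print(n,s["fx"],s["fy"],s["cx"],s["cy"],s["rvec"],s["tvec"])
s=ctrl.state();print(s["time_s"],s["position"],s["orientation"])
E
```

```text
pics
top 530.4777692739036 530.4777692739036 319.87395051054034 231.2908345199136 [ 2.08790942 -2.13083572  0.22976388] [-0.04397543  0.52825008  1.61794924]
scene 535.9270612468955 535.9270612468955 314.5441807948375 245.3086866450524 [ 2.39629814  0.80079332 -0.27434686] [-0.38227641 -0.25788501  1.93002641]
0.1 [ 0.27714864 -0.55958443  0.22156232] [-8.44508942e-04  9.73691464e-01  2.27868843e-01 -1.00100344e-04]
```

View pics/top0.png

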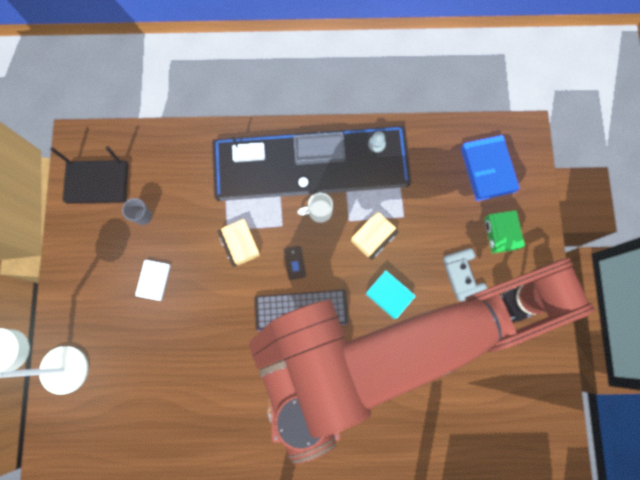

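View pics/scene0.png

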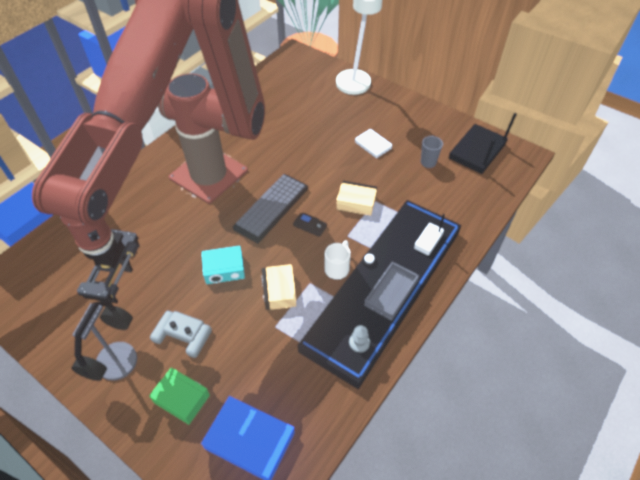

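The pale boxes at top (240,242) and (374,235) are the speaker candidates. The turquoise box at (390,294) and the green one at (505,231) are look-alikes, so I rule them out. Next I measure and check in a close crop.

```bash
cat > h.py <<'E'
from rig import ctrl
import cv2, numpy as np
def cast(s,uv,z):
    R=cv2.Rodrigues(np.array(s["rvec"]))[0];c=-R.T@np.array(s["tvec"])
    uv=np.atleast_2d(uv).astype(float)
    d=np.c_[(uv[:,0]-s["cx"])/s["fx"],(uv[:,1]-s["cy"])/s["fy"],np.ones(len(uv))]@R
    return (c+d*((z-c[2])/d[:,2])[:,None])[:,:2]
def proj(s,p):
    K=np.array([[s["fx"],0,s["cx"]],[0,s["fy"],s["cy"]],[0,0,1]])
    return cv2.projectPoints(np.atleast_2d(np.array(p,float)),np.array(s["rvec"]),np.array(s["tvec"]),K,None)[0].reshape(-1,2)
E
python3 - <<'E'
from h import *
s=ctrl.snapshot("top");im=s["img"]
hsv=cv2.cvtColor(im,cv2.COLOR_BGR2HSV)
m=cv2.inRange(hsv,(12,40,170),(35,160,255))
for c in cv2.findContours(m,0,2)[0]:
    if 300<cv2.contourArea(c)<3000:
        x,y,w,h=cv2.boundingRect(c)
        r=cv2.minAreaRect(cast(s,c.reshape(-1,2),.05).astype(np.float32))
        print(x,y,w,h,cv2.contourArea(c),r)
# riser: project candidate lines: riser top-front edge & pads
m=cv2.inRange(hsv,(100,0,120),(150,60,255))
for c in cv2.findContours(m,0,2)[0]:
    x,y,w,h=cv2.boundingRect(c)
    if cv2.contourArea(c)>500 and 180<y<230: print("pad",x,y,w,h,cv2.minAreaRect(cast(s,c.reshape(-1,2),0.).astype(np.float32)))
print(cast(s,[[303,182]],.055), cast(s,[[217,199],[409,184]],.048),cast(s,[[319,208]],.08),cast(s,[[294,263]],.03))
print("teal",cast(s,[[367,294],[400,318],[414,295],[385,272]],.05))
cr=im[170:330,200:430];cv2.imwrite("pics/crop0.png",cv2.resize(cr,None,fx=3.4,fy=3.4,interpolation=2))
E
```

```text
0 255 42 23 699.0 ((0.4398426115512848, 0.8846989870071411), (0.12374666333198547, 0.06968633830547333), 85.8081283569336)
344 212 52 46 1092.0 ((0.5115330815315247, -0.21395421028137207), (0.08486528694629669, 0.15608154237270355), 44.0780029296875)
0 141 61 105 2332.5 ((0.6816158890724182, 0.8770790100097656), (0.3676105737686157, 0.19086572527885437), 6.137428283691406)
pad 220 191 88 37 ((0.6140263080596924, 0.12606410682201385), (0.11238829791545868, 0.2887425720691681), 3.4188079833984375)
pad 347 187 57 34 ((0.6302003860473633, -0.23721599578857422), (0.10324842482805252, 0.18078432977199554), 3.4130947589874268)
[[ 0.69144692 -0.00362225]] [[ 0.64215773  0.27389719]
 [ 0.67996125 -0.34642291]] [[ 0.59715096 -0.05338319]] [[0.43197679 0.0291913 ]]
teal [[ 0.32745084 -0.19633544]
 [ 0.25212444 -0.29447208]
 [ 0.3214139  -0.34141292]
 [ 0.39471848 -0.25514785]]
```

View pics/crop0.png

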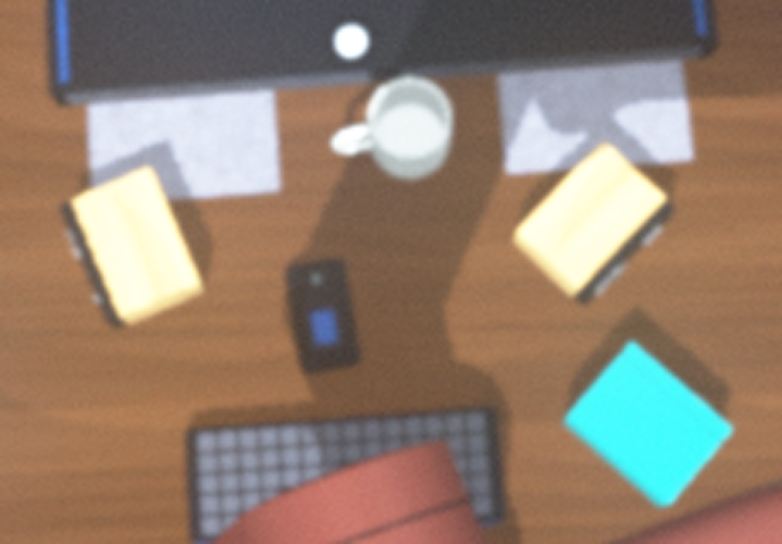

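The crop shows two things:
- **Left speaker:** wood corners at crop (72,200), (150,166), (203,288) and (125,325), with drivers on its left edge.
- **Right speaker:** wood corners at crop (606,143), (667,200), (580,297) and (513,238), with drivers on its lower-right edge.

Both are the real pale speakers.

```bash
cat >> h.py <<'E'
YAW=np.radians(3.45); ORI=np.array([.668,-.034])
def speakers(s,save=None):
    """wood top -> (centre of speaker xy, front direction deg); black side found by darkness"""
    hsv=cv2.cvtColor(s["img"],cv2.COLOR_BGR2HSV)
    m=cv2.inRange(hsv,(12,35,175),(35,165,255)); out=[]
    m=cv2.morphologyEx(m,cv2.MORPH_OPEN,np.ones((3,3)))
    for c in cv2.findContours(m,0,2)[0]:
        if not 250<cv2.contourArea(c)<2500: continue
        r=cv2.minAreaRect(cast(s,c.reshape(-1,2),.05).astype(np.float32)); p=np.array(r[0])
        if not(.35<p[0]<.75 and abs(p[1])<.45): continue
        b=cv2.boxPoints(r); e=b[1]-b[0]; f=b[2]-b[1]
        n=(f if np.linalg.norm(e)>np.linalg.norm(f) else e); n=n/np.linalg.norm(n)
        g=lambda d:s["img"][tuple(proj(s,[*(p+d*.048),.046])[0].round().astype(int)[::-1])].sum()
        if g(n)>g(-n): n=-n
        cen=p+n*.007; R=np.array([[np.cos(YAW),np.sin(YAW)],[-np.sin(YAW),np.cos(YAW)]]); q=R@(cen-ORI)
        out.append((cen,np.degrees(np.arctan2(n[1],n[0]))%360))
        print("spk",cen.round(3),"front",out[-1][1].round(1),"size",np.round(r[1],3),"riser-frame",q.round(3))
    return out
def to(x,y,z,yawdeg):
    s=ctrl.state();w,a,b,c=s["orientation"];from scipy.spatial.transform import Rotation as Ro
    R=Ro.from_quat([a,b,c,w]);T=Ro.from_euler("z",yawdeg,degrees=True)*Ro.from_euler("x",180,degrees=True)
    d=R.inv().apply(np.array([x,y,z])-s["position"])*100; rv=np.degrees((R.inv()*T).as_rotvec())
    print("shift",d.round(1),"rot",rv.round(1),"t",round(s["time_s"],1))
E
python3 - <<'E'
from h import *
s=ctrl.snapshot("top"); speakers(s)
for cr in ([(72,200),(150,166),(203,288),(125,325)],[(606,143),(667,200),(580,297),(513,238)]):
    p=cast(s,np.array(cr)/3.4+[200,170],.05); print(p.round(3),p.mean(0).round(3))
to(.45,-.35,.2,48)
E
```

```text
[[0.543 0.258]
 [0.574 0.186]
 [0.457 0.136]
 [0.424 0.207]] [0.5   0.197]
[[ 0.588 -0.243]
 [ 0.532 -0.297]
 [ 0.442 -0.212]
 [ 0.499 -0.152]] [ 0.515 -0.226]
shift [ 24.8 -11.1   2.2] rot [ -0.1  -0.  -21.7] t 0.2
```

```bash
python3 - <<'E'
from h import *
s=ctrl.snapshot("top");hsv=cv2.cvtColor(s["img"],cv2.COLOR_BGR2HSV)
for u,v in [(240,242),(236,232),(247,252),(374,235),(368,240),(382,225),(300,245),(250,212),(200,330)]: print(u,v,hsv[v,u])
E
sed -i 's/(12,35,175),(35,165,255)/(12,40,225),(35,175,255)/' h.py
python3 -c "
from h import *
speakers(ctrl.snapshot('top'))"
```

```text
240 242 [ 28  39 255]
236 232 [ 28  41 255]
247 252 [ 29  41 255]
374 235 [ 30  25 255]
368 240 [ 29  32 255]
382 225 [ 29  31 255]
300 245 [ 14  98 115]
250 212 [110  24 232]
200 330 [ 12 123 160]
```

```bash
sed -i 's/(12,40,225),(35,175,255)/(14,12,205),(38,175,255)/' h.py
python3 -c "
from h import *
speakers(ctrl.snapshot('top'))
to(.43,-.27,.2,48)"
```

```text
spk [0.499 0.205] front 112.5 size [0.134 0.083] riser-frame [-0.155  0.248]
spk [ 0.514 -0.225] front 225.0 size [0.083 0.133] riser-frame [-0.166 -0.182]
shift [ 26.5 -19.2   2.2] rot [ -0.   -0.  -21.7] t 0.3
```

```bash
python3 -c "
from h import *
to(.43,-.249,.12,46.5)"
```

```text
shift [ 27.5 -21.1  10.2] rot [ -0.   -0.  -20.2] t 0.3
```

```bash
python3 -m inch '[{"tx":5,"ty":-4,"tz":0,"rz":-5,"gripper":0},{"tx":10,"ty":-8,"tz":1,"rz":-10,"gripper":0},{"tx":15,"ty":-12,"tz":3,"rz":-15,"gripper":0},{"tx":20,"ty":-16,"tz":6,"rz":-20.2,"gripper":0},{"tx":24,"ty":-19,"tz":10.2,"rz":-20.2,"gripper":0}]'
python3 -c "
from h import *
to(.43,-.249,.02,46.5)"
```

```text
shift [ 27.5 -21.1  20.2] rot [ -0.   -0.  -20.2] t 0.3invalid input at $[0]: expected keys tx, ty, tz, rx, ry, rz, gripper
```

All keys are required.

```bash
python3 -m inch '[{"tx":5,"ty":-4,"tz":0,"rx":0,"ry":0,"rz":-5,"gripper":0},{"tx":10,"ty":-8,"tz":1,"rx":0,"ry":0,"rz":-10,"gripper":0},{"tx":15,"ty":-12,"tz":3,"rx":0,"ry":0,"rz":-15,"gripper":0},{"tx":20,"ty":-16,"tz":6,"rx":0,"ry":0,"rz":-20.2,"gripper":0},{"tx":24,"ty":-19,"tz":10.2,"rx":0,"ry":0,"rz":-20.2,"gripper":0}]'
python3 -c "
from h import *
to(.43,-.249,.02,46.5)"
```

```text
time_s: 0.85
position: [0.3796, -0.3437, 0.1615]
orientation: [0.002, 0.918, 0.396, 0.001]
force: [1.3, -0.4, 0.4]
grip_width: 0.0547
grasp_force: 0.0
shift [10.3 -2.9 14.1] rot [0.2 0.  0.2] t 0.8
```

```bash
python3 -m inch '[{"tx":0,"ty":0,"tz":0,"rx":0,"ry":0,"rz":0,"gripper":0},{"tx":0,"ty":0,"tz":0,"rx":0,"ry":0,"rz":0,"gripper":0},{"tx":0,"ty":0,"tz":0,"rx":0,"ry":0,"rz":0,"gripper":0},{"tx":0,"ty":0,"tz":0,"rx":0,"ry":0,"rz":0,"gripper":0},{"tx":0,"ty":0,"tz":0,"rx":0,"ry":0,"rz":0,"gripper":0}]'
python3 -c "
from h import *
to(.43,-.249,.02,46.5)"
```

```text
time_s: 1.35
position: [0.3782, -0.3462, 0.1614]
orientation: [0.001, 0.919, 0.394, 0.0]
force: [0.1, -0.7, -0.3]
grip_width: 0.0151
grasp_force: 0.0
shift [10.6 -3.  14.1] rot [ 0.1  0.  -0.1] t 1.4
```

```bash
python3 -m inch '[{"tx":4,"ty":-1,"tz":0,"rx":0,"ry":0,"rz":0,"gripper":0},{"tx":8,"ty":-2,"tz":1,"rx":0,"ry":0,"rz":0,"gripper":0},{"tx":10.6,"ty":-3,"tz":4,"rx":0,"ry":0,"rz":0,"gripper":0},{"tx":10.6,"ty":-3,"tz":6,"rx":0,"ry":0,"rz":0,"gripper":0},{"tx":10.6,"ty":-3,"tz":6,"rx":0,"ry":0,"rz":0,"gripper":0}]'
python3 -m inch '[{"tx":0,"ty":0,"tz":0,"rx":0,"ry":0,"rz":0,"gripper":0},{"tx":0,"ty":0,"tz":2,"rx":0,"ry":0,"rz":0,"gripper":0},{"tx":0,"ty":0,"tz":4,"rx":0,"ry":0,"rz":0,"gripper":0},{"tx":0,"ty":0,"tz":6,"rx":0,"ry":0,"rz":0,"gripper":0},{"tx":0,"ty":0,"tz":8,"rx":0,"ry":0,"rz":0,"gripper":0}]'
python3 -c "
from h import *
to(.43,-.249,.02,46.5)
s=ctrl.snapshot('scene');x=s['img'][180:340,160:400];cv2.imwrite('pics/a.png',cv2.resize(x,None,fx=3,fy=3))"
```

```text
time_s: 1.85
position: [0.4278, -0.2456, 0.098]
orientation: [-0.002, 0.919, 0.395, -0.001]
force: [-1.3, -0.0, 1.2]
grip_width: 0.0003
grasp_force: 0.0
time_s: 2.35
position: [0.4307, -0.2495, 0.022]
orientation: [0.002, 0.919, 0.394, 0.001]
force: [0.1, -0.1, -0.8]
grip_width: 0.0005
grasp_force: 0.0
shift [-0.  -0.1  0.2] rot [ 0.2 -0.  -0.1] t 2.4
```

View pics/a.png

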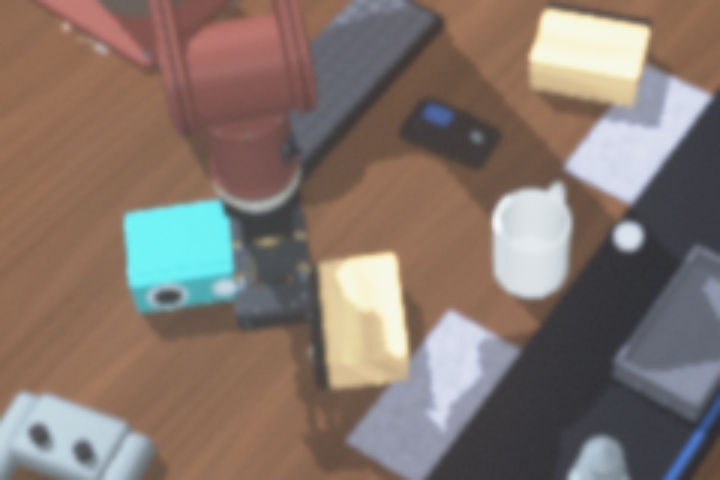

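The crop shows the closed fingers at (270,300), between the turquoise box and the near end of the right speaker's black front, as planned. Now the turning push.

```bash
python3 -m inch '[{"tx":0.6,"ty":0,"tz":0,"rx":0,"ry":0,"rz":0,"gripper":0},{"tx":1.2,"ty":0,"tz":0,"rx":0,"ry":0,"rz":0,"gripper":0},{"tx":1.6,"ty":0,"tz":0,"rx":0,"ry":0,"rz":3,"gripper":0},{"tx":2.0,"ty":0.04,"tz":0,"rx":0,"ry":0,"rz":6,"gripper":0},{"tx":2.4,"ty":0.1,"tz":0,"rx":0,"ry":0,"rz":9,"gripper":0}]'
python3 -m inch '[{"tx":0.4,"ty":0,"tz":0,"rx":0,"ry":0,"rz":3,"gripper":0},{"tx":0.8,"ty":0.05,"tz":0,"rx":0,"ry":0,"rz":6,"gripper":0},{"tx":1.2,"ty":0.1,"tz":0,"rx":0,"ry":0,"rz":9,"gripper":0},{"tx":1.6,"ty":0.2,"tz":0,"rx":0,"ry":0,"rz":12,"gripper":0},{"tx":2.0,"ty":0.25,"tz":0,"rx":0,"ry":0,"rz":15,"gripper":0}]'
python3 -c "
from h import *
s=ctrl.snapshot('top');speakers(s)
x=s['img'][170:330,200:430];cv2.imwrite('pics/b.png',cv2.resize(x,None,fx=3.4,fy=3.4))"
```

```text
time_s: 2.9
position: [0.4475, -0.2309, 0.0224]
orientation: [0.001, 0.947, 0.321, 0.0]
force: [-3.6, 0.0, 0.5]
grip_width: 0.0008
grasp_force: 1.4
time_s: 3.4
position: [0.4648, -0.2205, 0.0222]
orientation: [0.001, 0.981, 0.195, 0.0]
force: [-2.6, 0.6, 0.6]
grip_width: 0.0005
grasp_force: 1.4
spk [0.498 0.205] front 112.3 size [0.134 0.083] riser-frame [-0.155  0.249]
```

View pics/b.png

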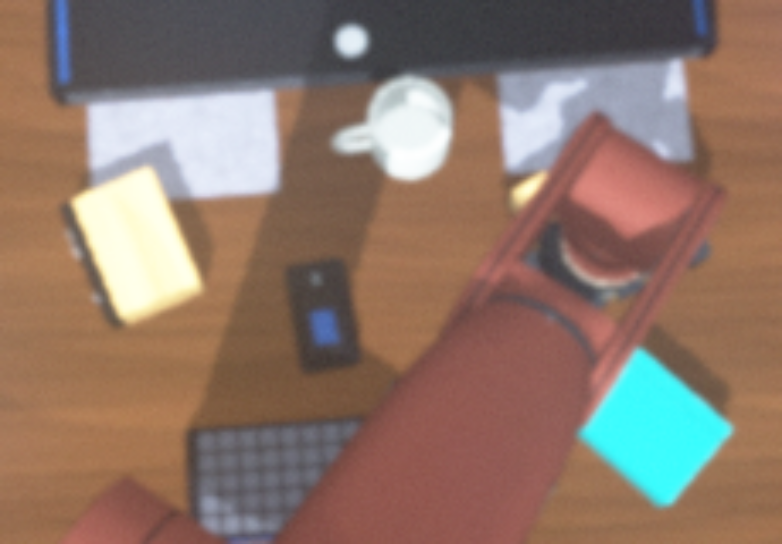

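The arm hides the right speaker in the top view, with only its left tip showing at (525,190). I push once more, then back off and look.

```bash
python3 -m inch '[{"tx":0.4,"ty":0,"tz":0,"rx":0,"ry":0,"rz":3,"gripper":0},{"tx":0.8,"ty":0.05,"tz":0,"rx":0,"ry":0,"rz":6,"gripper":0},{"tx":1.2,"ty":0.1,"tz":0,"rx":0,"ry":0,"rz":9,"gripper":0},{"tx":1.6,"ty":0.2,"tz":0,"rx":0,"ry":0,"rz":12,"gripper":0},{"tx":2.0,"ty":0.25,"tz":0,"rx":0,"ry":0,"rz":15,"gripper":0}]'
python3 -c "
from h import *
s=ctrl.snapshot('scene');speakers(s)
x=s['img'][180:340,160:400];cv2.imwrite('pics/c.png',cv2.resize(x,None,fx=3,fy=3))"
python3 -m inch '[{"tx":-0.5,"ty":0,"tz":0,"rx":0,"ry":0,"rz":0,"gripper":0},{"tx":-1.5,"ty":0,"tz":0,"rx":0,"ry":0,"rz":0,"gripper":0},{"tx":-3,"ty":0,"tz":-2,"rx":0,"ry":0,"rz":0,"gripper":4},{"tx":-3,"ty":0,"tz":-6,"rx":0,"ry":0,"rz":0,"gripper":8.7},{"tx":-3,"ty":0,"tz":-8,"rx":0,"ry":0,"rz":0,"gripper":8.7}]'
python3 -c "
from h import *
s=ctrl.snapshot('scene');speakers(s)
x=s['img'][180:340,160:400];cv2.imwrite('pics/d.png',cv2.resize(x,None,fx=3,fy=3))"
```

```text
time_s: 3.95
position: [0.4839, -0.215, 0.0218]
orientation: [0.0, 0.998, 0.065, -0.0]
force: [-3.0, 1.2, 0.0]
grip_width: 0.0005
grasp_force: 1.5
spk [ 0.558 -0.237] front 202.8 size [0.079 0.143] riser-frame [-0.122 -0.196]
spk [0.515 0.176] front 292.7 size [0.125 0.115] riser-frame [-0.14   0.219]
time_s: 4.5
position: [0.454, -0.2199, 0.1036]
orientation: [0.001, 0.998, 0.066, 0.001]
force: [0.4, 0.2, -0.3]
grip_width: 0.0168
grasp_force: 0.0
spk [ 0.558 -0.236] front 203.4 size [0.078 0.145] riser-frame [-0.122 -0.196]
spk [0.515 0.176] front 292.7 size [0.125 0.116] riser-frame [-0.14   0.219]
```

View pics/d.png

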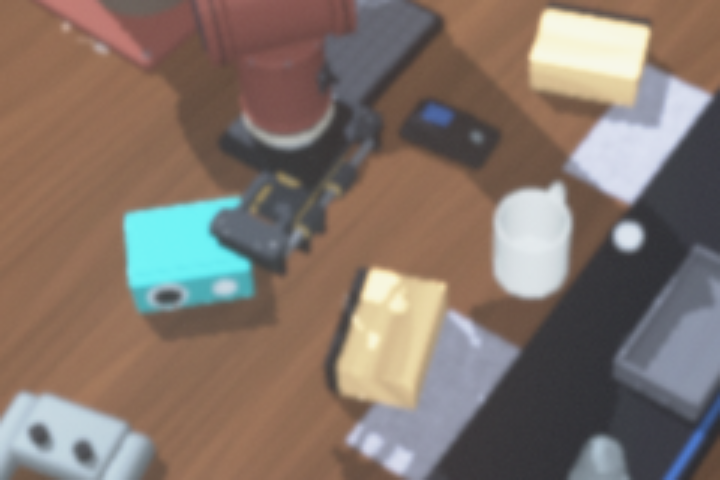

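The crop shows the right speaker turned to about square. Its wood/black top line runs from about (375,270) to (345,372), and its back-left top corner is at (446,280).

```bash
python3 -c "
from h import *
s=ctrl.snapshot('scene')
p=cast(s,np.array([(373,270),(343,370),(446,281),(362,270),(332,368)])/3+[160,180],.05);print(p.round(3))
d=p[1]-p[0];print(np.degrees(np.arctan2(-d[0],d[1]))%180-180, np.linalg.norm(d));d=p[4]-p[3];print(np.degrees(np.arctan2(-d[0],d[1])),np.linalg.norm(d));d=p[2]-p[0];print(np.degrees(np.arctan2(d[1],d[0])))
g=cv2.cvtColor(s['img'],cv2.COLOR_BGR2GRAY)[265:320,262:315]
print(g[::3,::3])
"
```

```text
[[ 0.505 -0.185]
 [ 0.555 -0.292]
 [ 0.572 -0.151]
 [ 0.496 -0.191]
 [ 0.545 -0.297]]
-155.09809771903997 0.11853228481995602
-155.15493562214237 0.11629228883958688
26.607265050733446
[[104 115 115 119 119 117 115 115 118 121 123 123 121 118 118 116 116 115]
 [115 115 118 117 116 114 109 125 134 126 124 121 116 119 115 115 114 117]
 [113 119 119 116 117 110  81 220 241 233 184 139 129 120 116 116 116 118]
 [118 119 115 114 115  96  93 241 244 244 235 200 202 201 217 204 119 118]
 [120 119 116 115 119  81 153 244 244 244 214 216 208 214 217 207 120 118]
 [120 116 115 117 124  71 173 238 241 235 224 222 208 214 216 172 120 119]
 [115 116 117 119  99 102 214 209 211 214 230 228 210 216 210 160 160 127]
 [116 116 118 120  75 183 239 209 214 207 192 197 210 216 199 157 178 201]
 [117 119 123 111  71 187 241 213 214 201 192 197 212 216 177 155 155 181]
 [118 122 125  95  83 200 219 225 234 194 194 199 214 212 160 155 159 153]
 [122 125 119  84 137 207 211 235 239 192 197 201 217 199 157 156 161 154]
 [125 122 105  79 180 208 214 217 201 192 201 204 217 179 155 155 155 154]
 [122 121  89  92 202 209 214 209 191 195 200 209 214 162 155 152 156 152]
 [121 116  85  88 196 206 212 204 188 196 202 216 202 156 157 154 154 156]
 [116 115  94  78 192 194 199 200 188 187 202 217 186 155 155 155 151 156]
 [117 117 110  81 167 189 195 197 199 188 183 195 171 154 158 156 158 155]
 [116 117 114 105  98 103 136 149 184 197 187 182 165 152 154 157 158 156]
 [117 115 116 122 104  89  90 126 157 158 158 163 159 154 156 157 157 156]
 [115 115 120 118 114 101 112 156 157 158 156 156 155 157 159 160 153 153]]
```

```bash
python3 -m inch '[{"tx":0,"ty":0,"tz":-2,"rx":0,"ry":0,"rz":8,"gripper":0},{"tx":0,"ty":0,"tz":-4,"rx":0,"ry":0,"rz":16,"gripper":0},{"tx":0,"ty":0,"tz":-5,"rx":0,"ry":0,"rz":24,"gripper":0},{"tx":0,"ty":0,"tz":-5,"rx":0,"ry":0,"rz":32,"gripper":0},{"tx":0,"ty":0,"tz":-5,"rx":0,"ry":0,"rz":40,"gripper":0}]' >/dev/null
python3 -m inch '[{"tx":0,"ty":0,"tz":0,"rx":0,"ry":0,"rz":8,"gripper":0},{"tx":0,"ty":0,"tz":0,"rx":0,"ry":0,"rz":16,"gripper":0},{"tx":0,"ty":0,"tz":0,"rx":0,"ry":0,"rz":24,"gripper":0},{"tx":0,"ty":0,"tz":0,"rx":0,"ry":0,"rz":32,"gripper":0},{"tx":0,"ty":0,"tz":0,"rx":0,"ry":0,"rz":32,"gripper":0}]'
python3 -c "
from h import *
to(.556,-.137,.025,-65);print(ctrl.state()['joint_positions'])"
```

```text
time_s: 5.6
position: [0.4529, -0.2186, 0.1495]
orientation: [-0.0, 0.846, -0.534, -0.001]
force: [-0.3, 0.5, -1.1]
grip_width: 0.0002
grasp_force: 0.0
shift [ -2.9 -12.8  12.4] rot [0.  0.1 0.5] t 5.6
[-6.06580295e-01 -5.72885751e-03  1.91339041e+00  3.94195309e-06
  1.23543656e+00  2.08992391e+00]
```

```bash
python3 -m inch '[{"tx":-1,"ty":-4,"tz":0,"rx":0,"ry":0,"rz":0,"gripper":0},{"tx":-2,"ty":-8,"tz":0,"rx":0,"ry":0,"rz":0,"gripper":0},{"tx":-2.9,"ty":-12.8,"tz":0,"rx":0,"ry":0,"rz":0,"gripper":0},{"tx":-2.9,"ty":-12.8,"tz":3,"rx":0,"ry":0,"rz":0,"gripper":0},{"tx":-2.9,"ty":-12.8,"tz":5,"rx":0,"ry":0,"rz":0,"gripper":0}]' >/dev/null
python3 -m inch '[{"tx":0,"ty":0,"tz":2,"rx":0,"ry":0,"rz":0,"gripper":0},{"tx":0,"ty":0,"tz":4,"rx":0,"ry":0,"rz":0,"gripper":0},{"tx":0,"ty":0,"tz":6,"rx":0,"ry":0,"rz":0,"gripper":0},{"tx":0,"ty":0,"tz":7.4,"rx":0,"ry":0,"rz":0,"gripper":0},{"tx":0,"ty":0,"tz":7.4,"rx":0,"ry":0,"rz":0,"gripper":0}]'
python3 -m inch '[{"tx":0.5,"ty":0,"tz":0,"rx":0,"ry":0,"rz":0,"gripper":0},{"tx":1,"ty":0,"tz":0,"rx":0,"ry":0,"rz":0,"gripper":0},{"tx":1.4,"ty":0,"tz":0,"rx":0,"ry":0,"rz":3,"gripper":0},{"tx":1.8,"ty":0.05,"tz":0,"rx":0,"ry":0,"rz":6,"gripper":0},{"tx":2.2,"ty":0.1,"tz":0,"rx":0,"ry":0,"rz":9,"gripper":0}]'
python3 -m inch '[{"tx":0.4,"ty":0,"tz":0,"rx":0,"ry":0,"rz":2,"gripper":0},{"tx":0.8,"ty":0,"tz":0,"rx":0,"ry":0,"rz":4,"gripper":0},{"tx":1.2,"ty":0.1,"tz":0,"rx":0,"ry":0,"rz":6,"gripper":0},{"tx":1.5,"ty":0.15,"tz":0,"rx":0,"ry":0,"rz":8,"gripper":0},{"tx":1.5,"ty":0.15,"tz":0,"rx":0,"ry":0,"rz":8,"gripper":0}]'
python3 -c "
from h import *
s=ctrl.snapshot('scene');speakers(s)
x=s['img'][230:350,200:400];cv2.imwrite('pics/e.png',cv2.resize(x,None,fx=4,fy=4))"
```

```text
time_s: 6.6
position: [0.5545, -0.1367, 0.0239]
orientation: [0.0, 0.847, -0.532, -0.003]
force: [-0.5, -0.2, -0.7]
grip_width: 0.0003
grasp_force: 0.0
time_s: 7.1
position: [0.5665, -0.1578, 0.0278]
orientation: [-0.001, 0.801, -0.599, 0.001]
force: [1.2, 2.9, -0.4]
grip_width: 0.0007
grasp_force: 1.4
time_s: 7.6
position: [0.5687, -0.1734, 0.0271]
orientation: [-0.0, 0.757, -0.653, 0.001]
force: [-0.0, 1.0, -0.3]
grip_width: 0.0007
grasp_force: 0.4
spk [ 0.553 -0.263] front 195.7 size [0.082 0.142] riser-frame [-0.128 -0.221]
spk [0.515 0.176] front 293.1 size [0.124 0.116] riser-frame [-0.14   0.219]
```

View pics/e.png

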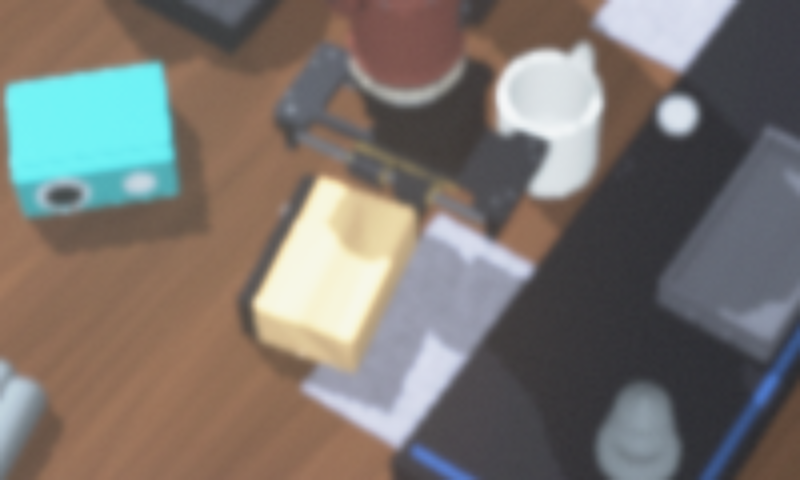

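The crop shows the right speaker's wood-top corners at (318,178), (254,302) and (415,215). It is now turned further towards square, and the mug is untouched.

```bash
python3 -c "
from h import *
s=ctrl.snapshot('scene')
p=cast(s,np.array([(318,178),(254,302),(415,215)])/4+[200,230],.05);print(p.round(3))
d=p[1]-p[0];a=np.arctan2(d[0],-d[1]);print(np.degrees(a),np.linalg.norm(d));u=np.array([np.cos(a),np.sin(a)]);c=(p[0]+p[1])/2+.032*u;print(c,p[:2].mean(0)-.014*u)
d=p[2]-p[0];print(np.degrees(np.arctan2(d[1],d[0])))
"
python3 -m inch '[{"tx":-0.5,"ty":0,"tz":0,"rx":0,"ry":0,"rz":0,"gripper":0},{"tx":-1,"ty":0,"tz":0,"rx":0,"ry":0,"rz":0,"gripper":0},{"tx":-1.2,"ty":0,"tz":-2,"rx":0,"ry":0,"rz":0,"gripper":0},{"tx":-1.2,"ty":0,"tz":-6,"rx":0,"ry":0,"rz":0,"gripper":0},{"tx":-1.2,"ty":0,"tz":-11,"rx":0,"ry":0,"rz":0,"gripper":8.7}]'
python3 -m inch '[{"tx":0,"ty":1,"tz":0,"rx":0,"ry":0,"rz":-8,"gripper":8.7},{"tx":0,"ty":5,"tz":0,"rx":0,"ry":0,"rz":-16,"gripper":8.7},{"tx":0,"ty":9,"tz":0,"rx":0,"ry":0,"rz":-24,"gripper":8.7},{"tx":0,"ty":13,"tz":0,"rx":0,"ry":0,"rz":-32,"gripper":8.7},{"tx":0,"ty":16,"tz":0,"rx":0,"ry":0,"rz":-40,"gripper":8.7}]'
python3 -c "
from h import *
speakers(ctrl.snapshot('top'));to(.46,-.245,.02,3.5)"
```

```text
[[ 0.504 -0.206]
 [ 0.535 -0.317]
 [ 0.582 -0.188]]
15.608063488411409 0.11470857652440807
[ 0.55007443 -0.25281831] [ 0.50577069 -0.26519485]
12.7351737080895
time_s: 8.2
position: [0.5642, -0.1594, 0.1351]
orientation: [0.001, 0.758, -0.652, -0.003]
force: [1.0, 0.2, -0.7]
grip_width: 0.0037
grasp_force: 0.0
time_s: 8.7
position: [0.4059, -0.1839, 0.1361]
orientation: [0.0, 0.936, -0.351, -0.001]
force: [-0.7, -0.4, 1.2]
grip_width: 0.0406
grasp_force: 0.0
spk [0.498 0.205] front 112.3 size [0.134 0.083] riser-frame [-0.155  0.249]
spk [ 0.554 -0.269] front 195.7 size [0.079 0.089] riser-frame [-0.128 -0.228]
shift [ 8.4  0.9 11.5] rot [  0.1   0.3 -44.1] t 8.8
```

```bash
python3 -m inch '[{"tx":0,"ty":0,"tz":0,"rx":0,"ry":0,"rz":-8,"gripper":6},{"tx":0,"ty":0,"tz":0,"rx":0,"ry":0,"rz":-16,"gripper":6},{"tx":0,"ty":0,"tz":0,"rx":0,"ry":0,"rz":-24,"gripper":6},{"tx":0,"ty":0,"tz":0,"rx":0,"ry":0,"rz":-32,"gripper":6},{"tx":0,"ty":0,"tz":0,"rx":0,"ry":0,"rz":-40,"gripper":6}]' >/dev/null
python3 -m inch '[{"tx":0,"ty":0,"tz":0,"rx":0,"ry":0,"rz":-4,"gripper":6},{"tx":0,"ty":0,"tz":0,"rx":0,"ry":0,"rz":-4,"gripper":6},{"tx":0,"ty":0,"tz":0,"rx":0,"ry":0,"rz":-4,"gripper":6},{"tx":0,"ty":0,"tz":0,"rx":0,"ry":0,"rz":-4,"gripper":6},{"tx":0,"ty":0,"tz":0,"rx":0,"ry":0,"rz":-4,"gripper":6}]'
python3 -c "
from h import *
to(.461,-.25,.02,3.5);speakers(ctrl.snapshot('top'))"
```

```text
time_s: 9.75
position: [0.4082, -0.1844, 0.1366]
orientation: [-0.0, 1.0, 0.022, -0.0]
force: [0.6, 0.9, -0.2]
grip_width: 0.06
grasp_force: 0.0
shift [ 5.   6.8 11.7] rot [-0.  0. -1.] t 9.8
spk [0.499 0.205] front 112.9 size [0.134 0.083] riser-frame [-0.155  0.248]
spk [ 0.553 -0.268] front 194.0 size [0.077 0.086] riser-frame [-0.128 -0.226]
```

```bash
python3 -m inch '[{"tx":2.5,"ty":3.4,"tz":0,"rx":0,"ry":0,"rz":-1,"gripper":6},{"tx":5,"ty":6.8,"tz":0,"rx":0,"ry":0,"rz":-1,"gripper":6},{"tx":5,"ty":6.8,"tz":3,"rx":0,"ry":0,"rz":-1,"gripper":6},{"tx":5,"ty":6.8,"tz":7,"rx":0,"ry":0,"rz":-1,"gripper":6},{"tx":5,"ty":6.8,"tz":11.7,"rx":0,"ry":0,"rz":-1,"gripper":6}]' >/dev/null
for i in 1 2; do :; done
python3 -m inch '[{"tx":0,"ty":0,"tz":0,"rx":0,"ry":0,"rz":0,"gripper":6},{"tx":0.5,"ty":0,"tz":0,"rx":0,"ry":0,"rz":0,"gripper":6},{"tx":1,"ty":0,"tz":0,"rx":0,"ry":0,"rz":0,"gripper":6},{"tx":1.5,"ty":0,"tz":0,"rx":0,"ry":0,"rz":0,"gripper":6},{"tx":2,"ty":0,"tz":0,"rx":0,"ry":0,"rz":0,"gripper":6}]'
python3 -m inch '[{"tx":0.5,"ty":0,"tz":0,"rx":0,"ry":0,"rz":0,"gripper":6},{"tx":1,"ty":0,"tz":0,"rx":0,"ry":0,"rz":0,"gripper":6},{"tx":1.5,"ty":0,"tz":0,"rx":0,"ry":0,"rz":0,"gripper":6},{"tx":2,"ty":0,"tz":0,"rx":0,"ry":0,"rz":0,"gripper":6},{"tx":2.5,"ty":0,"tz":0,"rx":0,"ry":0,"rz":0,"gripper":6}]'
python3 -m inch '[{"tx":0.5,"ty":0,"tz":0,"rx":0,"ry":0,"rz":0,"gripper":6},{"tx":1,"ty":0,"tz":0,"rx":0,"ry":0,"rz":0,"gripper":6},{"tx":1.5,"ty":0,"tz":0,"rx":0,"ry":0,"rz":0,"gripper":6},{"tx":2,"ty":0,"tz":0,"rx":0,"ry":0,"rz":0,"gripper":6},{"tx":2.5,"ty":0,"tz":0,"rx":0,"ry":0,"rz":0,"gripper":6}]'
python3 -c "
from h import *
speakers(ctrl.snapshot('scene'));to(.578,-.243,.02,3.5)"
```

```text
time_s: 10.8
position: [0.483, -0.2499, 0.0221]
orientation: [0.001, 1.0, 0.031, 0.001]
force: [-3.5, -0.3, 2.1]
grip_width: 0.0598
grasp_force: 1.8
time_s: 11.3
position: [0.5062, -0.247, 0.0193]
orientation: [-0.0, 1.0, 0.031, -0.0]
force: [-2.6, 0.8, 0.2]
grip_width: 0.0599
grasp_force: 1.5
time_s: 11.8
position: [0.5314, -0.2458, 0.0195]
orientation: [-0.0, 1.0, 0.031, -0.0]
force: [-2.6, -0.2, -2.3]
grip_width: 0.0602
grasp_force: 1.3
spk [ 0.591 -0.265] front 183.2 size [0.082 0.135] riser-frame [-0.091 -0.226]
spk [0.515 0.176] front 293.1 size [0.124 0.116] riser-frame [-0.14   0.219]
shift [ 4.6 -0.  -0. ] rot [ 0.  -0.1  0. ] t 11.8
```

```bash
python3 -m inch '[{"tx":0.5,"ty":0,"tz":0,"rx":0,"ry":0,"rz":0,"gripper":6},{"tx":1,"ty":0,"tz":0,"rx":0,"ry":0,"rz":0,"gripper":6},{"tx":1.5,"ty":0,"tz":0,"rx":0,"ry":0,"rz":0,"gripper":6},{"tx":2,"ty":0,"tz":0,"rx":0,"ry":0,"rz":0,"gripper":6},{"tx":2.5,"ty":0,"tz":0,"rx":0,"ry":0,"rz":0,"gripper":6}]' |grep -E "pos|force"
python3 -m inch '[{"tx":0.4,"ty":0,"tz":0,"rx":0,"ry":0,"rz":0,"gripper":6},{"tx":0.8,"ty":0,"tz":0,"rx":0,"ry":0,"rz":0,"gripper":6},{"tx":1.2,"ty":0,"tz":0,"rx":0,"ry":0,"rz":0,"gripper":6},{"tx":1.6,"ty":0,"tz":0,"rx":0,"ry":0,"rz":0,"gripper":6},{"tx":1.8,"ty":0,"tz":0,"rx":0,"ry":0,"rz":0,"gripper":6}]'|grep -E "pos|force"
python3 -m inch '[{"tx":0.1,"ty":0,"tz":0,"rx":0,"ry":0,"rz":0,"gripper":6},{"tx":0.2,"ty":0,"tz":0,"rx":0,"ry":0,"rz":0,"gripper":6},{"tx":0.3,"ty":0,"tz":0,"rx":0,"ry":0,"rz":0,"gripper":6},{"tx":0.4,"ty":0,"tz":0,"rx":0,"ry":0,"rz":0,"gripper":6},{"tx":0.5,"ty":0,"tz":0,"rx":0,"ry":0,"rz":0,"gripper":6}]'|grep -E "pos|force"
python3 -c "
from h import *
speakers(ctrl.snapshot('scene'))"
```

```text
position: [0.5564, -0.2444, 0.0198]
force: [-4.2, -0.1, 1.1]
grasp_force: 2.1
position: [0.5744, -0.2432, 0.0197]
force: [-6.2, -0.3, 2.6]
grasp_force: 2.6
position: [0.577, -0.243, 0.0198]
force: [-15.4, 0.7, 10.4]
grasp_force: 7.9
spk [ 0.648 -0.262] front 3.7 size [0.078 0.135] riser-frame [-0.033 -0.226]
spk [0.515 0.176] front 293.1 size [0.124 0.116] riser-frame [-0.14   0.219]
```

```bash
python3 -m inch '[{"tx":-1.5,"ty":0,"tz":0,"rx":0,"ry":0,"rz":0,"gripper":6},{"tx":-3.5,"ty":0,"tz":0,"rx":0,"ry":0,"rz":0,"gripper":6},{"tx":-5,"ty":0,"tz":-4,"rx":0,"ry":0,"rz":0,"gripper":0},{"tx":-8,"ty":0,"tz":-8,"rx":0,"ry":0,"rz":0,"gripper":0},{"tx":-10,"ty":-3,"tz":-11,"rx":0,"ry":0,"rz":0,"gripper":0}]' >/dev/null
python3 -m inch '[{"tx":0,"ty":-5,"tz":0,"rx":0,"ry":0,"rz":-5,"gripper":0},{"tx":-2,"ty":-10,"tz":0,"rx":0,"ry":0,"rz":-10,"gripper":0},{"tx":-4,"ty":-15,"tz":0,"rx":0,"ry":0,"rz":-15,"gripper":0},{"tx":-4,"ty":-20,"tz":0,"rx":0,"ry":0,"rz":-19.5,"gripper":0},{"tx":-4,"ty":-25,"tz":0,"rx":0,"ry":0,"rz":-19.5,"gripper":0}]' 
python3 -c "
from h import *
speakers(ctrl.snapshot('top'));to(.4225,.251,.02,23)"
```

```text
time_s: 14.4
position: [0.4227, 0.0226, 0.1304]
orientation: [0.0, 0.98, 0.2, 0.002]
force: [0.4, -0.3, -0.2]
grip_width: 0.0049
grasp_force: 0.0
spk [0.498 0.205] front 112.3 size [0.134 0.083] riser-frame [-0.155  0.249]
spk [ 0.632 -0.251] front 183.4 size [0.082 0.127] riser-frame [-0.049 -0.215]
shift [  8.8 -20.3  11.1] rot [-0.2 -0.3  0.3] t 14.4
```

```bash
python3 -m inch '[{"tx":2,"ty":-5,"tz":0,"rx":0,"ry":0,"rz":0,"gripper":0},{"tx":4,"ty":-9,"tz":0,"rx":0,"ry":0,"rz":0,"gripper":0},{"tx":6,"ty":-13,"tz":0,"rx":0,"ry":0,"rz":0,"gripper":0},{"tx":8,"ty":-17,"tz":0,"rx":0,"ry":0,"rz":0,"gripper":0},{"tx":8.8,"ty":-20.3,"tz":0,"rx":0,"ry":0,"rz":0,"gripper":0}]' >/dev/null
python3 -m inch '[{"tx":0,"ty":0,"tz":0,"rx":0,"ry":0,"rz":0,"gripper":0},{"tx":0,"ty":0,"tz":3,"rx":0,"ry":0,"rz":0,"gripper":0},{"tx":0,"ty":0,"tz":6,"rx":0,"ry":0,"rz":0,"gripper":0},{"tx":0,"ty":0,"tz":9,"rx":0,"ry":0,"rz":0,"gripper":0},{"tx":0,"ty":0,"tz":11,"rx":0,"ry":0,"rz":0,"gripper":0}]' 
python3 -c "
from h import *
to(.4225,.251,.02,23)"
```

```text
time_s: 15.45
position: [0.4236, 0.2413, 0.0179]
orientation: [-0.0, 0.98, 0.2, -0.0]
force: [0.3, 0.1, 0.0]
grip_width: 0.0006
grasp_force: 0.0
shift [ 0.3 -0.9 -0.2] rot [-0.  0.  0.] t 15.4
```

```bash
python3 -m inch '[{"tx":0,"ty":0.4,"tz":0,"rx":0,"ry":0,"rz":0,"gripper":0},{"tx":0,"ty":0.8,"tz":0,"rx":0,"ry":0,"rz":0,"gripper":0},{"tx":0,"ty":1.2,"tz":0,"rx":0,"ry":0,"rz":-2,"gripper":0},{"tx":0,"ty":1.6,"tz":0,"rx":0,"ry":0,"rz":-4,"gripper":0},{"tx":0.1,"ty":2.0,"tz":0,"rx":0,"ry":0,"rz":-6,"gripper":0}]' |grep -E "pos|force"
python3 -m inch '[{"tx":0,"ty":0.4,"tz":0,"rx":0,"ry":0,"rz":-2,"gripper":0},{"tx":0,"ty":0.8,"tz":0,"rx":0,"ry":0,"rz":-4,"gripper":0},{"tx":0.1,"ty":1.2,"tz":0,"rx":0,"ry":0,"rz":-6,"gripper":0},{"tx":0.1,"ty":1.6,"tz":0,"rx":0,"ry":0,"rz":-8,"gripper":0},{"tx":0.2,"ty":2.1,"tz":0,"rx":0,"ry":0,"rz":-10,"gripper":0}]'|grep -E "pos|force"
python3 -m inch '[{"tx":0,"ty":0.4,"tz":0,"rx":0,"ry":0,"rz":-2,"gripper":0},{"tx":0,"ty":0.8,"tz":0,"rx":0,"ry":0,"rz":-4,"gripper":0},{"tx":0.1,"ty":1.2,"tz":0,"rx":0,"ry":0,"rz":-6,"gripper":0},{"tx":0.1,"ty":1.6,"tz":0,"rx":0,"ry":0,"rz":-8,"gripper":0},{"tx":0.2,"ty":2.1,"tz":0,"rx":0,"ry":0,"rz":-10,"gripper":0}]'|grep -E "pos|force"
python3 -c "
from h import *
speakers(ctrl.snapshot('top'));speakers(ctrl.snapshot('scene'))
im=ctrl.snapshot('scene')['img'];t=ctrl.snapshot('top')['img']
a=cv2.resize(im[140:260,290:410],None,fx=3.3,fy=3.3);b=cv2.resize(t[170:290,200:320],None,fx=3.3,fy=3.3)
cv2.imwrite('pics/f.png',np.hstack([a,b]));to(.5,.2,.02,23)"
```

```text
position: [0.4337, 0.224, 0.0214]
force: [-2.9, 1.5, 0.4]
grasp_force: 1.3
position: [0.4455, 0.2066, 0.0215]
force: [-3.3, 0.7, 1.1]
grasp_force: 1.5
position: [0.4601, 0.1914, 0.0214]
force: [-3.7, 1.0, 2.0]
grasp_force: 1.7
spk [ 0.632 -0.251] front 183.4 size [0.082 0.127] riser-frame [-0.049 -0.215]
spk [ 0.649 -0.262] front 3.4 size [0.08  0.137] riser-frame [-0.032 -0.226]
spk [0.55  0.177] front 133.4 size [0.128 0.114] riser-frame [-0.105  0.218]
shift [3.2 2.4 0.1] rot [ 0.1 -0.2 26. ] t 17.1
```

View pics/f.png

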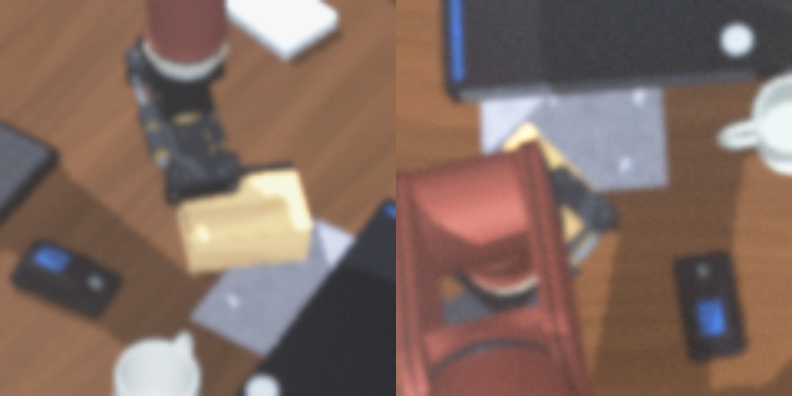

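The scene crop (left) shows the finger at (200,190) on the black front's near end. In the top crop (right) the back edge runs from (530,125) to about (605,200), so the front is at roughly 133°. I keep turning it.

```bash
python3 -m inch '[{"tx":0,"ty":0.4,"tz":0,"rx":0,"ry":0,"rz":-2,"gripper":0},{"tx":0,"ty":0.8,"tz":0,"rx":0,"ry":0,"rz":-4,"gripper":0},{"tx":0,"ty":1.2,"tz":0,"rx":0,"ry":0,"rz":-6,"gripper":0},{"tx":0,"ty":1.6,"tz":0,"rx":0,"ry":0,"rz":-8,"gripper":0},{"tx":0.1,"ty":2.1,"tz":0,"rx":0,"ry":0,"rz":-10,"gripper":0}]'|grep -E "pos|force"
python3 -m inch '[{"tx":0,"ty":0.4,"tz":0,"rx":0,"ry":0,"rz":-2,"gripper":0},{"tx":0,"ty":0.8,"tz":0,"rx":0,"ry":0,"rz":-4,"gripper":0},{"tx":0,"ty":1.2,"tz":0,"rx":0,"ry":0,"rz":-6,"gripper":0},{"tx":0,"ty":1.6,"tz":0,"rx":0,"ry":0,"rz":-8,"gripper":0},{"tx":0.1,"ty":2.1,"tz":0,"rx":0,"ry":0,"rz":-10,"gripper":0}]'|grep -E "pos|force"
python3 -m inch '[{"tx":0,"ty":-1,"tz":0,"rx":0,"ry":0,"rz":0,"gripper":0},{"tx":0,"ty":-3,"tz":0,"rx":0,"ry":0,"rz":0,"gripper":0},{"tx":0,"ty":-5,"tz":-4,"rx":0,"ry":0,"rz":0,"gripper":0},{"tx":0,"ty":-9,"tz":-8,"rx":0,"ry":0,"rz":8,"gripper":0},{"tx":0,"ty":-13,"tz":-10,"rx":0,"ry":0,"rz":16,"gripper":0}]'
python3 -m inch '[{"tx":0,"ty":0,"tz":0,"rx":0,"ry":0,"rz":8,"gripper":6},{"tx":0,"ty":0,"tz":0,"rx":0,"ry":0,"rz":16,"gripper":6},{"tx":0,"ty":0,"tz":0,"rx":0,"ry":0,"rz":24,"gripper":6},{"tx":0,"ty":0,"tz":0,"rx":0,"ry":0,"rz":32,"gripper":6},{"tx":0,"ty":0,"tz":0,"rx":0,"ry":0,"rz":40,"gripper":6}]'|grep -E "pos|force"
python3 -c "
from h import *
speakers(ctrl.snapshot('top'))
to(.43,.1,.02,3.5)"
```

```text
position: [0.4753, 0.1786, 0.0202]
force: [-4.3, -1.2, 2.6]
grasp_force: 2.5
position: [0.4938, 0.1684, 0.0201]
force: [-5.2, -0.8, 3.9]
grasp_force: 2.6
time_s: 18.65
position: [0.3744, 0.2155, 0.122]
orientation: [0.0, 0.897, 0.443, 0.002]
force: [0.9, 0.2, 0.8]
grip_width: 0.0003
grasp_force: 0.0
position: [0.3736, 0.2152, 0.1196]
force: [-0.2, -0.9, -0.5]
grasp_force: 0.0
spk [0.568 0.19 ] front 150.8 size [0.128 0.081] riser-frame [-0.086  0.229]
spk [ 0.632 -0.251] front 183.4 size [0.082 0.127] riser-frame [-0.049 -0.215]
shift [ 3.  12.4 10. ] rot [-0.  -0.1  8.8] t 19.2
```

```bash
python3 -m inch '[{"tx":4,"ty":-0.6,"tz":0,"rx":0,"ry":0,"rz":-8,"gripper":0},{"tx":8,"ty":-1,"tz":0,"rx":0,"ry":0,"rz":-16,"gripper":0},{"tx":12,"ty":-1,"tz":0,"rx":0,"ry":0,"rz":-24,"gripper":0},{"tx":16,"ty":-1,"tz":0,"rx":0,"ry":0,"rz":-32,"gripper":0},{"tx":20,"ty":-1,"tz":0,"rx":0,"ry":0,"rz":-40,"gripper":0}]'|grep pos
python3 -m inch '[{"tx":0,"ty":0,"tz":0,"rx":0,"ry":0,"rz":-8.5,"gripper":0},{"tx":0,"ty":0,"tz":0,"rx":0,"ry":0,"rz":-8.5,"gripper":0},{"tx":0,"ty":0,"tz":0,"rx":0,"ry":0,"rz":-8.5,"gripper":0},{"tx":0,"ty":0,"tz":0,"rx":0,"ry":0,"rz":-8.5,"gripper":0},{"tx":0,"ty":0,"tz":0,"rx":0,"ry":0,"rz":-8.5,"gripper":0}]'
python3 -c "
from h import *
to(.5775,.278,.02,61)"
```

```text
position: [0.5677, 0.2704, 0.1194]
time_s: 20.2
position: [0.5659, 0.2697, 0.1198]
orientation: [0.0, 0.86, 0.511, 0.0]
force: [-0.7, 0.3, 0.2]
grip_width: 0.0005
grasp_force: 0.0
shift [ 1.3  0.6 10. ] rot [ 0.  -0.   0.5] t 20.2
```

```bash
python3 -m inch '[{"tx":1.5,"ty":0.6,"tz":0,"rx":0,"ry":0,"rz":0,"gripper":0},{"tx":1.5,"ty":0.6,"tz":3,"rx":0,"ry":0,"rz":0,"gripper":0},{"tx":1.5,"ty":0.6,"tz":6,"rx":0,"ry":0,"rz":0,"gripper":0},{"tx":1.5,"ty":0.6,"tz":9,"rx":0,"ry":0,"rz":0,"gripper":0},{"tx":1.5,"ty":0.6,"tz":10,"rx":0,"ry":0,"rz":0,"gripper":0}]'|grep -E "pos|force"
python3 -m inch '[{"tx":-0.5,"ty":0,"tz":0,"rx":0,"ry":0,"rz":0,"gripper":0},{"tx":-1,"ty":0,"tz":0,"rx":0,"ry":0,"rz":0,"gripper":0},{"tx":-1.5,"ty":0,"tz":0,"rx":0,"ry":0,"rz":0,"gripper":0},{"tx":-2,"ty":0,"tz":0,"rx":0,"ry":0,"rz":-2,"gripper":0},{"tx":-2.5,"ty":0,"tz":0,"rx":0,"ry":0,"rz":-4,"gripper":0}]'|grep -E "pos|force"
python3 -m inch '[{"tx":-0.5,"ty":0,"tz":0,"rx":0,"ry":0,"rz":-2,"gripper":0},{"tx":-1,"ty":0,"tz":0,"rx":0,"ry":0,"rz":-4,"gripper":0},{"tx":-1.5,"ty":0,"tz":0,"rx":0,"ry":0,"rz":-6,"gripper":0},{"tx":-2,"ty":0,"tz":0,"rx":0,"ry":0,"rz":-8,"gripper":0},{"tx":-2.3,"ty":0,"tz":0,"rx":0,"ry":0,"rz":-10,"gripper":0}]'|grep -E "pos|force"
python3 -m inch '[{"tx":1,"ty":0,"tz":0,"rx":0,"ry":0,"rz":0,"gripper":0},{"tx":2,"ty":0,"tz":-3,"rx":0,"ry":0,"rz":0,"gripper":0},{"tx":2,"ty":0,"tz":-7,"rx":0,"ry":0,"rz":0,"gripper":0},{"tx":2,"ty":0,"tz":-10,"rx":0,"ry":0,"rz":8,"gripper":6},{"tx":2,"ty":0,"tz":-10,"rx":0,"ry":0,"rz":16,"gripper":6}]'|grep pos
python3 -m inch '[{"tx":-4,"ty":3,"tz":0,"rx":0,"ry":0,"rz":8,"gripper":6},{"tx":-8,"ty":6,"tz":0,"rx":0,"ry":0,"rz":16,"gripper":6},{"tx":-12,"ty":9,"tz":0,"rx":0,"ry":0,"rz":24,"gripper":6},{"tx":-16,"ty":11,"tz":0,"rx":0,"ry":0,"rz":32,"gripper":6},{"tx":-20,"ty":11,"tz":0,"rx":0,"ry":0,"rz":40,"gripper":6}]'|grep pos
python3 -c "
from h import *
speakers(ctrl.snapshot('top'))
to(.43,.1,.02,3.5)"
```

```text
position: [0.576, 0.2791, 0.0159]
force: [-0.8, -0.7, 0.1]
grasp_force: 0.0
position: [0.5681, 0.2587, 0.0214]
force: [-0.5, 3.5, -0.0]
grasp_force: 1.4
position: [0.5585, 0.2376, 0.0214]
force: [0.4, 3.3, 0.7]
grasp_force: 1.4
position: [0.5669, 0.2584, 0.1268]
position: [0.5581, 0.0256, 0.121]
spk [0.583 0.178] front 254.0 size [0.065 0.083] riser-frame [-0.072  0.217]
spk [ 0.633 -0.252] front 183.4 size [0.083 0.128] riser-frame [-0.048 -0.215]
shift [ -9.3 -11.4  10. ] rot [ 0.2  0.1 15.1] t 22.8
```

```bash
python3 -m inch '[{"tx":-4,"ty":-2,"tz":0,"rx":0,"ry":0,"rz":8,"gripper":6},{"tx":-8,"ty":-4,"tz":0,"rx":0,"ry":0,"rz":15,"gripper":6},{"tx":-12,"ty":-7,"tz":0,"rx":0,"ry":0,"rz":15,"gripper":6},{"tx":-15,"ty":-10,"tz":0,"rx":0,"ry":0,"rz":15,"gripper":6},{"tx":-15,"ty":-12,"tz":0,"rx":0,"ry":0,"rz":15,"gripper":6}]'|grep pos
python3 -c "
from h import *
speakers(ctrl.snapshot('top'))
to(.43,.16,.02,3.5)"
```

```text
position: [0.3709, 0.0918, 0.1191]
spk [0.57  0.158] front 163.2 size [0.125 0.083] riser-frame [-0.086  0.197]
spk [ 0.632 -0.251] front 183.4 size [0.082 0.127] riser-frame [-0.049 -0.215]
shift [ 6.3 -6.1 10. ] rot [-0.1 -0.1  1. ] t 23.3
```

```bash
python3 -m inch '[{"tx":4,"ty":-2,"tz":0,"rx":0,"ry":0,"rz":1,"gripper":6},{"tx":8,"ty":-4.5,"tz":0,"rx":0,"ry":0,"rz":1,"gripper":6},{"tx":11.8,"ty":-6.3,"tz":1,"rx":0,"ry":0,"rz":1,"gripper":6},{"tx":11.8,"ty":-6.3,"tz":4,"rx":0,"ry":0,"rz":1,"gripper":6},{"tx":11.8,"ty":-6.3,"tz":7,"rx":0,"ry":0,"rz":1,"gripper":6}]'|grep pos
python3 -m inch '[{"tx":0,"ty":0,"tz":1.5,"rx":0,"ry":0,"rz":0,"gripper":6},{"tx":0,"ty":0,"tz":3,"rx":0,"ry":0,"rz":0,"gripper":6},{"tx":0.5,"ty":0,"tz":3,"rx":0,"ry":0,"rz":0,"gripper":6},{"tx":1,"ty":0,"tz":3,"rx":0,"ry":0,"rz":0,"gripper":6},{"tx":1.5,"ty":0,"tz":3,"rx":0,"ry":0,"rz":0,"gripper":6}]'|grep -E "pos|force"
python3 -m inch '[{"tx":0.5,"ty":0,"tz":0,"rx":0,"ry":0,"rz":0,"gripper":6},{"tx":1,"ty":0,"tz":0,"rx":0,"ry":0,"rz":0,"gripper":6},{"tx":1.5,"ty":0,"tz":0,"rx":0,"ry":0,"rz":0,"gripper":6},{"tx":2,"ty":0,"tz":0,"rx":0,"ry":0,"rz":0,"gripper":6},{"tx":2.5,"ty":0,"tz":0,"rx":0,"ry":0,"rz":0,"gripper":6}]'|grep -E "pos|force"
python3 -m inch '[{"tx":0.4,"ty":0,"tz":0,"rx":0,"ry":0,"rz":0,"gripper":6},{"tx":0.8,"ty":0,"tz":0,"rx":0,"ry":0,"rz":0,"gripper":6},{"tx":1.2,"ty":0,"tz":0,"rx":0,"ry":0,"rz":0,"gripper":6},{"tx":1.6,"ty":0,"tz":0,"rx":0,"ry":0,"rz":0,"gripper":6},{"tx":2,"ty":0,"tz":0,"rx":0,"ry":0,"rz":0,"gripper":6}]'|grep -E "pos|force"
python3 -c "
from h import *
speakers(ctrl.snapshot('top'));to(.556,.163,.02,3.45)"
```

```text
position: [0.4901, 0.1645, 0.0498]
position: [0.5032, 0.1644, 0.0204]
force: [-2.5, -0.7, 1.4]
grasp_force: 1.4
position: [0.5273, 0.1658, 0.0191]
force: [-3.0, -1.0, 0.4]
grasp_force: 1.4
position: [0.5472, 0.167, 0.0191]
force: [-3.9, -0.5, 0.1]
grasp_force: 1.4
spk [ 0.632 -0.251] front 183.4 size [0.082 0.127] riser-frame [-0.049 -0.215]
shift [ 0.8  0.5 -0.1] rot [-0.  -0.1  0.1] t 25.4
```

```bash
python3 -m inch '[{"tx":0.2,"ty":0,"tz":0,"rx":0,"ry":0,"rz":0,"gripper":6},{"tx":0.4,"ty":0,"tz":0,"rx":0,"ry":0,"rz":0,"gripper":6},{"tx":0.6,"ty":0,"tz":0,"rx":0,"ry":0,"rz":0,"gripper":6},{"tx":0.8,"ty":0,"tz":0,"rx":0,"ry":0,"rz":0,"gripper":6},{"tx":0.9,"ty":0,"tz":0,"rx":0,"ry":0,"rz":0,"gripper":6}]'|grep -E "pos|force"
python3 -m inch '[{"tx":0.1,"ty":0,"tz":0,"rx":0,"ry":0,"rz":0,"gripper":6},{"tx":0.2,"ty":0,"tz":0,"rx":0,"ry":0,"rz":0,"gripper":6},{"tx":0.2,"ty":0,"tz":0,"rx":0,"ry":0,"rz":0,"gripper":6},{"tx":0.2,"ty":0,"tz":0,"rx":0,"ry":0,"rz":0,"gripper":6},{"tx":0.2,"ty":0,"tz":0,"rx":0,"ry":0,"rz":0,"gripper":6}]'|grep -E "pos|force"
```

```text
position: [0.5534, 0.1675, 0.0188]
force: [-15.1, -2.4, 10.2]
grasp_force: 7.2
position: [0.5534, 0.1675, 0.0186]
force: [-19.3, -2.4, 13.1]
grasp_force: 9.5
```

```bash
python3 -m inch '[{"tx":-1.5,"ty":0,"tz":0,"rx":0,"ry":0,"rz":0,"gripper":6},{"tx":-4,"ty":0,"tz":0,"rx":0,"ry":0,"rz":0,"gripper":6},{"tx":-7,"ty":0,"tz":-4,"rx":0,"ry":0,"rz":0,"gripper":0},{"tx":-11,"ty":0,"tz":-8,"rx":0,"ry":0,"rz":0,"gripper":0},{"tx":-16,"ty":2,"tz":-12,"rx":0,"ry":0,"rz":0,"gripper":0}]'|grep pos
python3 -m inch '[{"tx":0,"ty":0,"tz":0,"rx":0,"ry":0,"rz":0,"gripper":0},{"tx":0,"ty":0,"tz":0,"rx":0,"ry":0,"rz":0,"gripper":0},{"tx":0,"ty":0,"tz":0,"rx":0,"ry":0,"rz":0,"gripper":0},{"tx":0,"ty":0,"tz":0,"rx":0,"ry":0,"rz":0,"gripper":0},{"tx":0,"ty":0,"tz":0,"rx":0,"ry":0,"rz":0,"gripper":0}]'
python3 -c "
from h import *
s=ctrl.snapshot('top');speakers(s)
x=s['img'][120:290,200:430];cv2.imwrite('pics/g.png',cv2.resize(x,None,fx=3.4,fy=3.4))
b=cv2.inRange(s['img'],(190,190,190),(255,255,255))[172:192,293:313];ys,xs=np.nonzero(b);print('button',cast(s,[[xs.mean()+293,ys.mean()+172]],.056))
to(.690,-.003,.10,3.5)"
```

```text
position: [0.4169, 0.1463, 0.1271]
time_s: 27.35
position: [0.4161, 0.1453, 0.1234]
orientation: [0.0, 1.0, 0.031, -0.002]
force: [0.4, 0.4, -0.4]
grip_width: 0.0047
grasp_force: 0.0
spk [0.61  0.172] front 184.6 size [0.081 0.123] riser-frame [-0.045  0.209]
spk [ 0.632 -0.251] front 183.4 size [0.082 0.127] riser-frame [-0.049 -0.215]
button [[ 0.69207369 -0.00343641]]
shift [26.4 16.5  2.3] rot [0.  0.2 0. ] t 27.4
```

View pics/g.png

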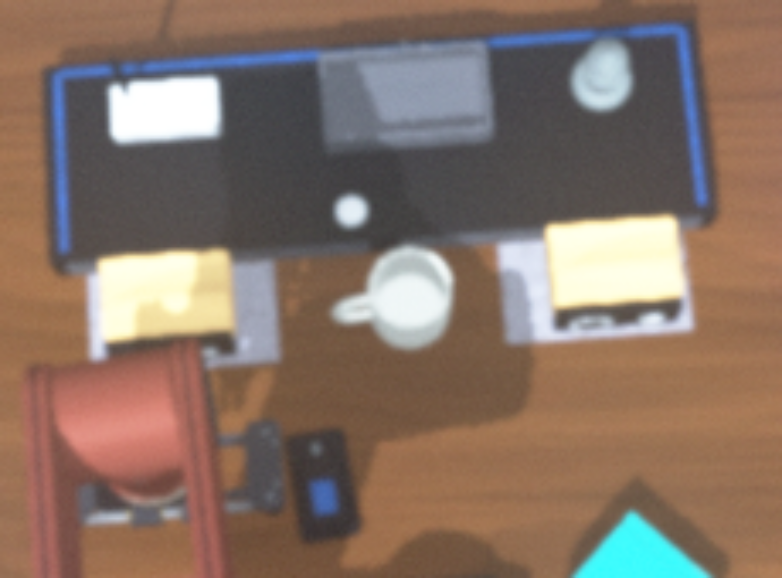

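The picture shows both speakers on their pads with backs to the riser and fronts towards the robot. Left is at (166,300) and right at (615,265). The mug and mouse are unmoved, and the button is at (351,211). Next is the button.

```bash
python3 -m inch '[{"tx":4,"ty":2.6,"tz":-1,"rx":0,"ry":0,"rz":0,"gripper":0},{"tx":8,"ty":5.2,"tz":-2,"rx":0,"ry":0,"rz":0,"gripper":0},{"tx":12,"ty":7.8,"tz":-2,"rx":0,"ry":0,"rz":0,"gripper":0},{"tx":16,"ty":10.4,"tz":-2,"rx":0,"ry":0,"rz":0,"gripper":0},{"tx":20,"ty":13,"tz":-2,"rx":0,"ry":0,"rz":0,"gripper":0}]'|grep pos
python3 -m inch '[{"tx":3,"ty":1.8,"tz":0,"rx":0,"ry":0,"rz":0,"gripper":0},{"tx":6.4,"ty":3.5,"tz":0,"rx":0,"ry":0,"rz":0,"gripper":0},{"tx":6.4,"ty":3.5,"tz":0,"rx":0,"ry":0,"rz":0,"gripper":0},{"tx":6.4,"ty":3.5,"tz":3,"rx":0,"ry":0,"rz":0,"gripper":0},{"tx":6.4,"ty":3.5,"tz":5,"rx":0,"ry":0,"rz":0,"gripper":0}]'
python3 -c "
from h import *
to(.691,-.003,.07,3.5)"
```

```text
position: [0.6256, 0.0268, 0.1435]
time_s: 28.4
position: [0.6892, -0.0028, 0.0922]
orientation: [-0.0, 1.0, 0.031, -0.001]
force: [-1.6, 1.1, -0.4]
grip_width: 0.0008
grasp_force: 0.0
shift [0.2 0.  2.2] rot [-0.   0.1  0. ] t 28.4
```

```bash
python3 -m inch '[{"tx":0.2,"ty":0,"tz":1,"rx":0,"ry":0,"rz":0,"gripper":0},{"tx":0.2,"ty":0,"tz":2,"rx":0,"ry":0,"rz":0,"gripper":0},{"tx":0.2,"ty":0,"tz":2.5,"rx":0,"ry":0,"rz":0,"gripper":0},{"tx":0.2,"ty":0,"tz":2.8,"rx":0,"ry":0,"rz":0,"gripper":0},{"tx":0.2,"ty":0,"tz":3,"rx":0,"ry":0,"rz":0,"gripper":0}]'|grep -E "pos|force"
python3 -m inch '[{"tx":0,"ty":0,"tz":0.1,"rx":0,"ry":0,"rz":0,"gripper":0},{"tx":0,"ty":0,"tz":0.2,"rx":0,"ry":0,"rz":0,"gripper":0},{"tx":0,"ty":0,"tz":0.3,"rx":0,"ry":0,"rz":0,"gripper":0},{"tx":0,"ty":0,"tz":0.4,"rx":0,"ry":0,"rz":0,"gripper":0},{"tx":0,"ty":0,"tz":0.5,"rx":0,"ry":0,"rz":0,"gripper":0}]'|grep -E "pos|force"
```

```text
position: [0.6925, -0.0028, 0.0661]
force: [-2.6, 1.1, 3.8]
grasp_force: 1.9
position: [0.6927, -0.0028, 0.064]
force: [-13.5, 2.1, 25.0]
grasp_force: 12.3
```

```bash
python3 -m inch '[{"tx":0,"ty":0,"tz":0,"rx":0,"ry":0,"rz":0,"gripper":0},{"tx":0,"ty":0,"tz":-1,"rx":0,"ry":0,"rz":0,"gripper":0},{"tx":0,"ty":0,"tz":-4,"rx":0,"ry":0,"rz":0,"gripper":0},{"tx":0,"ty":0,"tz":-8,"rx":0,"ry":0,"rz":0,"gripper":0},{"tx":0,"ty":0,"tz":-10,"rx":0,"ry":0,"rz":0,"gripper":0}]'|grep -E "pos|force"
python3 -m inch '[{"tx":-5,"ty":0,"tz":0,"rx":0,"ry":0,"rz":0,"gripper":0},{"tx":-10,"ty":0,"tz":0,"rx":0,"ry":0,"rz":0,"gripper":0},{"tx":-15,"ty":0,"tz":0,"rx":0,"ry":0,"rz":0,"gripper":0},{"tx":-20,"ty":0,"tz":0,"rx":0,"ry":0,"rz":0,"gripper":0},{"tx":-25,"ty":0,"tz":0,"rx":0,"ry":0,"rz":0,"gripper":0}]'|grep -E "pos|force"
python3 -c "
from h import *
s=ctrl.snapshot('top');speakers(s)
b=cv2.inRange(s['img'],(190,190,190),(255,255,255))[172:192,293:313];print('button px',b.sum()//255)
x=s['img'][120:320,200:430];y=ctrl.snapshot('scene')['img'][180:380,240:470]
cv2.imwrite('pics/h.png',cv2.resize(np.hstack([x,y]),None,fx=1.7,fy=1.7))"
```

```text
position: [0.6942, -0.0033, 0.1642]
force: [1.1, 0.5, 0.8]
grasp_force: 0.0
position: [0.4411, -0.0186, 0.1599]
force: [-0.5, -0.9, 1.4]
grasp_force: 0.0
spk [0.608 0.171] front 183.4 size [0.082 0.126] riser-frame [-0.047  0.208]
spk [ 0.632 -0.251] front 183.4 size [0.082 0.127] riser-frame [-0.049 -0.215]
button px 70
```

View pics/h.png

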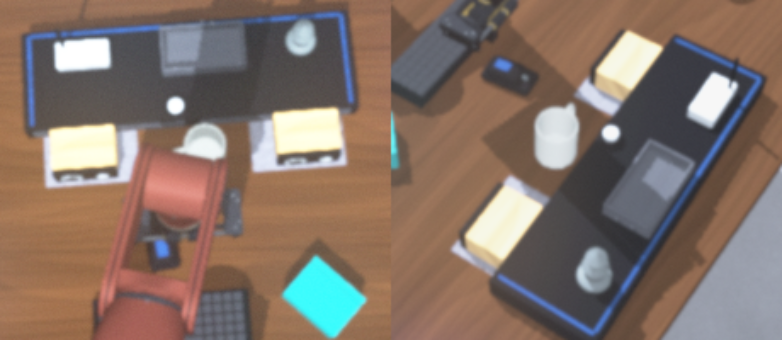

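Both speakers are seated at (85,150) and (308,135) in the top half. The mug and mouse are in place and the arm is clear, so I hand in.

```bash
python3 -c "
from rig import ctrl
print(ctrl.hand_in())"
```

```text
the job is handed in; nothing more can be done
None
```

The job is handed in and no verdict came back: in the last pictures both speakers stood square on their pads with backs to the riser, about 8 mm (left) and 15 mm (right) off the pad middles, and the button had been pressed to about 25 N and released.

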